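# Set the fry timer for a batch of fish

## Task

Start the fry timer for a batch of fish: push the raised half of the black rocker right down to switch it on, then press the blue key fully down, then press the green start button all the way and let it spring back. Press in that order, leave the red and yellow keys up, and do not pick up, shift or knock over any of the things standing round the timer.

Things in the scene. Friction and masses are not known exactly. Their poses are not given: they have to be found in the camera images.
- timer: grey fry timer fixed to the worktop, 210 deep (its x) x 215 wide (mm). Origin: centre of its underside; x points to its back, where a hood 27 higher than the deck begins 70 behind the centre. Flat aluminium deck 50 above the worktop. Front row: three keys 58 apart, 68 before the centre; back row, 96 apart: rocker and green button. Which key is where, and rocker left or right, varies.
- key_blue_top (a point): centre of the top of the square blue key (cap 32 x 32, top 20 above the deck while up, a white dot in the middle); moves with the key. Black bezel 44 x 44, 8 high.
- key_blue (a joint): how far the blue key is pressed, m: 0 up, 0.008 fully down. It moves straight down against about 3 N of friction and stays down when pressed; nothing raises it again.
- key_red_top (a point): centre of the top of the square red key (cap 32 x 32, top 20 above the deck while up, a white dot in the middle); moves with the key. Black bezel 44 x 44, 8 high.
- key_red (a joint): how far the red key is pressed, m: 0 up, 0.008 fully down. It moves straight down against about 3 N of friction and stays down when pressed; nothing raises it again.
- key_yellow_top (a point): centre of the top of the square yellow key (cap 32 x 32, top 20 above the deck while up, a white dot in the middle); moves with the key. Black bezel 44 x 44, 8 high.
- key_yellow (a joint): how far the yellow key is pressed, m: 0 up, 0.008 fully down. It moves straight down against about 3 N of friction and stays down when pressed; nothing raises it again.
- rocker_press (a point): where to push straight down: point on the upper face of the raised half of the black rocker (56 long along the timer's x, 31 wide, V-shaped from the side, pivot 18 above the deck), 19 from the pivot; the raised half is the far one (+x), with a white bar. The point moves with the rocker: at first about 31 above the deck, when over 24, that half then level.
- rocker (a joint): rocker angle, rad: about 0 off (far half raised), 0.40 fully over, on. It moves against about 0.05 N m of friction (some 3 N at the press point) and stays where it is left.
- start_top (a point): centre of the top of the round green start button, 36 across, 22 above the deck while up, in a dark steel collar 52 across and 12 high; moves with the button
- start (a joint): how far the green button is pressed, m: 0 up, 0.006 fully down. A spring needing 1.5 N to begin and 5 N at the bottom brings it back up.
- salt_dredger: white metal salt shaker, 68 across, 115 tall, left of the timer (mm); loose. Origin: centre of its underside.
- tin_1: green food tin, 57 across, 72 tall, left of the timer's back corner (mm); loose. Origin: centre of its underside.
- sauce_tub_2: orange lidded sauce tub, 66 x 73 x 37 tall, right of the timer (mm); loose. Origin: centre of its underside.
- steel_pot_1: small open steel pot, 67 across, 52 tall, right of the timer (mm); loose. Origin: centre of its underside.
- order_pad: order pad, 116 x 74 x 9 thick, lying in front of the timer (mm); loose. Origin: centre of its underside.
Not all that is in view belongs to the job. Leave any brown look-alike of the order_pad alone.

How it is judged:
On the way, in this order (a step that is already met when the one before it is completed fails the run):
1. the rocker is switched on (value of joint rocker above 0.34 rad), for 0.1 s.
2. the blue key is fully down (value of joint rocker above 0.34 rad and value of joint key_blue above 0.006 m), for 0.1 s.
3. the green start button is pressed (all of step 2 and value of joint start above 0.0042 m), for 0.04 s.
At the end, for the whole second after the job is handed in: The rocker is over (above 0.34 of 0.40 rad), the blue key is down (over 6 of 8 mm), the red and yellow keys are up (under 2 mm), the green button has sprung back (under 1.5 mm), and the loose things are at rest (all of step 2 and value of joint each of key_red, key_yellow below 0.002 m and value of joint start below 0.0015 m and linear speed of each of salt_dredger, tin_1, sauce_tub_2, steel_pot_1, order_pad below 0.02 m/s); the robot touches nothing.
It fails at once if the blue key is pressed before the rocker is on (value of joint key_blue above 0.003 m and value of joint rocker below 0.3 rad).
It fails at once if the green button is pressed before the blue key is down (value of joint start above 0.003 m and value of joint key_blue below 0.005 m).
It fails at once if the red or the yellow key is pressed (value of joint any of key_red, key_yellow above 0.003 m).
It fails at once if a loose thing round the timer is lifted, shifted by more than 20 mm or tipped (distance of any of salt_dredger, tin_1, sauce_tub_2, steel_pot_1, order_pad from where it was at the start of the episode above 0.02 m or angle between any of salt_dredger, tin_1, sauce_tub_2, steel_pot_1, order_pad's own z axis and vertical above 0.35 rad).
It also fails if it takes over 45 s, if anything falls off the work surface, if the arm or the gripper's body presses on something with over 40 N, if the wrist force passes 120 N, or if a joint passes its speed limit or range.

## Robot

A 6-joint arm with a two-finger parallel gripper is mounted at the origin on a cart in front of the work surface, level with it; the furniture and walls round the work are solid. World frame = base frame: x ahead of the robot, y to its left, z up, the work surface at z = 0. Lengths are in m, angles in rad, forces in N, time in s.
With the tool pointing down it reaches from about 0.3 to 0.775 m from the base axis. Payload 14.6 kg.
Tool frame: the origin (TCP) lies on the centre line of the jaws, within the pads' length; the fingertips stand 19 mm ahead of it and the grasp point (between the pads) is the TCP; z points along the fingers, y is the direction in which the jaws open and shut (so a half turn about z gives the same grasp; the last joint's range is limited). The gripper opens to 94 mm and grips with 3 to 60 N. Pads are 16 mm wide; open, the fingers measure 119 mm over their backs; the gripper's body (75 mm by 177 mm) begins 78 mm behind the grasp point.
Start: joints at [-1.173, 0.3, 1.521, -0, 1.321, -0.067], TCP at [0.247, -0.492, 0.224] pointing down, gripper open.
Joint ranges: [-3.03, 3.03], [-0.79, 2.21], [0.23, 2.52], [-1.04, 4.18], [0, 3.07], [-2.55, 2.55]. Speed limits (rad/s): [2.22, 2.22, 2.57, 3.14, 3.14, 3.14].

## Interface

Orientations are given as [roll, pitch, yaw] about the fixed x, y, z axes, in that order (R = Rz(yaw) Ry(pitch) Rx(roll)).
In Python, from station import ctrl gives the robot as it stands. The module is installed in compiled form; this text tells all that it offers.
- The arm moves only by the shell command python3 -m creep 'ROWS' [FORCE]. ROWS is a JSON object of lists of equal length, an entry for each row: "translation": the shift along the world's x, y, z in mm, a list of three; "yaw": the turn about the world's z in rad; "gripper": the closure in counts, from 0 (fully open) to 255 (shut). A call has 1 to 5 rows; each row is the pose to reach, as a shift and turn from the pose measured when the call began; what a row does not reach only later rows make up. A row lasts 1/12 s, in which the tool goes at most 41.7 mm and 7.16 degrees, less where a joint would pass 70% of its speed; a pose out of reach is approached as far as the arm can. A call with a gripper value outside its range is refused whole. The fingers move at their own pace and stop on an object; FORCE is the grip in N (left out, the last holds). Time passes only in rows, so rows that repeat a pose let the fingers close. It gives the time, the measured TCP pose, the force and the opening at its end, in the units of the state.
- ctrl.get_obs(): the state, without advancing time (a new reading comes with each control period).
- ctrl.camera(name): name is "scene" or "side" or "wrist"; returns a dict with "pixels" (384x512x3 uint8, red, green, blue), "depth" (384x512 float32, m along the optical axis (not along the pixel's ray), 0 where there is no reading), "fx", "fy", "cx", "cy" (pixels), "dist" ([k1, k2, p1, p2, k3] as OpenCV has them; the pictures are not rectified), "R" (3x3) and "t" (3): a world point X has camera coordinates R X + t; the wrist camera has in their place "tool_from_camera" (4x4, takes a point from camera to tool coordinates, whose origin is the TCP and whose axes are the flange's). Camera axes: x right, y down, z forward; pixel columns grow to the right and rows downward; lengths in m; the calibration is good to about 2 mm. A picture is of the moment at which its call begins: read the wrist's pose just before it.
- ctrl.hand_in(): hands the job in, once; it reports no verdict.
The state is a dict: "time_s": time; "qpos": joint angles; "joint_vel": joint speeds; "tau": joint torques, N m; "ee_pos": TCP position; "eef_rot": TCP orientation; "force": force on the tool from outside, world axes, zero at the start; "moment": the same for the moment, N m; "grip_width": finger opening in m.
Only numpy, scipy, OpenCV 4.12 (cv2) and the standard library are available. Lean on these libraries where they do the work, as an engineer would, in place of code of your own. Each camera call takes 0.05 s, during which the arm holds its last target. There are 200 camera calls.

## Working session

There is one attempt and no reset: what is moved stays moved. The work goes in short steps, Python scripts to look and compute and a shell command to move; the robot and the scene stay as the last step left them, time stands still between calls to the robot, and variables do not carry over. Pictures are saved under pics/ and viewed, about 8 in all and at most 12, crops included, and the job is handed in when it is done.

```bash
mkdir -p pics; cat > h.py <<'E'
from station import ctrl
import numpy as np, cv2
from scipy.spatial.transform import Rotation as Ro
def grab(n):
    o=ctrl.get_obs(); c=ctrl.camera(n); c['o']=o
    if n=='wrist':
        T=np.eye(4); T[:3,:3]=rot(o); T[:3,3]=o['ee_pos']
        c['W']=T@np.array(c['tool_from_camera'])
    else:
        R=np.array(c['R']); T=np.eye(4); T[:3,:3]=R.T; T[:3,3]=-R.T@np.array(c['t']); c['W']=T
    return c
def rot(o):
    e=np.array(o['eef_rot']); return e if e.shape==(3,3) else Ro.from_euler('xyz',e).as_matrix()
def K(c): return np.array([[c['fx'],0,c['cx']],[0,c['fy'],c['cy']],[0,0,1.]])
def ray(c,u,v):
    p=cv2.undistortPoints(np.array([[[u,v]]],float),K(c),np.array(c['dist'],float))[0,0]
    return c['W'][:3,3], c['W'][:3,:3]@np.array([p[0],p[1],1])
def at_z(c,u,v,z):
    o,d=ray(c,u,v); return o+d*(z-o[2])/d[2]
def dep(c,u,v):
    o,d=ray(c,u,v); w=c['depth'][int(v)-1:int(v)+2,int(u)-1:int(u)+2]; w=w[w>0]
    return o+d*(np.median(w) if w.size else np.nan)
def save(c,f): cv2.imwrite(f,c['pixels'][...,::-1])
E
python3 - <<'E'
from h import *
import pickle
o=ctrl.get_obs(); print(o)
for n in('scene','side'):
    c=grab(n); save(c,f'pics/{n}0.png'); pickle.dump(c,open(n+'.pkl','wb')); print(n,c['W'][:3,3])
a=[cv2.imread(f'pics/{n}0.png') for n in('scene','side')]
E
```

```text
{'time_s': 0.0, 'qpos': array([-1.17262068e+00,  3.00461237e-01,  1.52160277e+00, -2.89582346e-05,
        1.32069943e+00, -6.66272705e-02]), 'joint_vel': array([-0.00072178, -0.00087978, -0.00011382,  0.00217554, -0.00207928,
       -0.00024799]), 'tau': array([-1.46922888e-03, -5.31807911e+01, -3.52732265e+01,  7.07803736e-02,
        2.43907532e-02, -9.39868983e-05]), 'ee_pos': array([ 0.24641605, -0.49143048,  0.22388256]), 'eef_rot': array([-3.14042260e+00, -4.99615886e-05,  4.64810072e-01]), 'force': array([0.04470041, 0.79932383, 0.00918362]), 'moment': array([-0.03838077, -0.01016971,  0.0300503 ]), 'grip_width': 0.09380096059226088}
scene [0.17943767 0.70607667 0.44758791]
side [-0.01154226  0.82303754  0.73472997]
```

View pics/scene0.png

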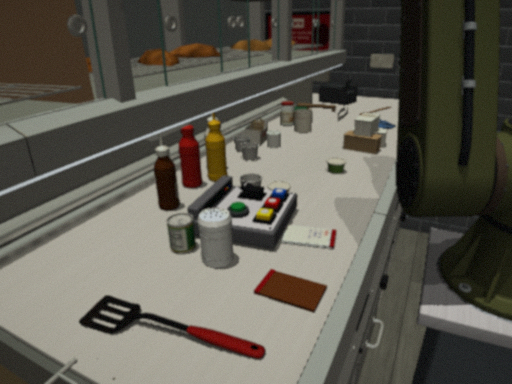

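View pics/side0.png

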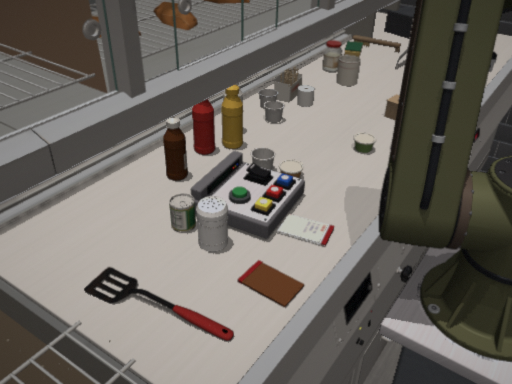

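The timer sits mid-scene. In the side view the green button is at (240,194), the rocker (260,174), yellow (264,205), red (275,192) and blue (286,181). In the scene view green is at (238,209), yellow (265,215), red (273,203) and blue (280,194).

```bash
python3 - <<'E'
from h import *
import pickle
S=pickle.load(open('scene.pkl','rb'));D=pickle.load(open('side.pkl','rb'))
P={'green':((238,209),(240,194),.072),'yel':((265,215),(264,205),.07),'red':((273,203),(275,192),.07),'blue':((280,194),(286,181),.07)}
for k,(a,b,z) in P.items():
    print(k,'scene',dep(S,*a).round(3),at_z(S,*a,z).round(3),'side',dep(D,*b).round(3),at_z(D,*b,z).round(3))
print('rocker',dep(D,260,174),at_z(D,260,174,.075))
for n,p in dict(salt=(212,207),tin=(183,200),tub=(291,168),pot=(263,156),bottle=(232,92)).items(): print(n,dep(D,*p).round(3))
E
```

```text
green scene [0.553 0.063 0.069] [0.55  0.069 0.072] side [0.552 0.061 0.071] [0.551 0.062 0.072]
yel scene [0.486 0.064 0.069] [0.485 0.066 0.07 ] side [0.484 0.061 0.069] [0.483 0.062 0.07 ]
red scene [0.493 0.006 0.07 ] [0.493 0.005 0.07 ] side [0.493 0.003 0.069] [0.492 0.005 0.07 ]
blue scene [ 0.499 -0.051  0.068] [ 0.498 -0.047  0.07 ] side [ 0.499 -0.055  0.067] [ 0.496 -0.051  0.07 ]
rocker [ 0.56179456 -0.03475614  0.07282492] [ 0.55991052 -0.03193735  0.075     ]
salt [0.536 0.181 0.112]
tin [0.642 0.156 0.069]
tub [ 0.545 -0.156  0.036]
pot [ 0.648 -0.176  0.027]
bottle [ 0.774 -0.201  0.174]
```

```bash
python3 -m creep '{"translation":[[75,160,60],[75,160,60],[75,160,60],[75,160,60],[75,160,60]],"yaw":[-0.11,-0.22,-0.33,-0.33,-0.33],"gripper":[255,255,255,255,255]}' 20
```

```text
time_s: 0.52
ee_pos: [0.3226, -0.3286, 0.2855]
eef_rot: [3.142, -0.001, 0.136]
force: [-0.2, -0.7, -0.5]
grip_width: 0.0639
```

```bash
python3 -m creep '{"translation":[[75,190,0],[75,190,0],[75,190,0],[75,190,0],[75,190,0]],"yaw":[0,0,0,0,0],"gripper":[255,255,255,255,255]}'
```

```text
time_s: 0.93
ee_pos: [0.3977, -0.1365, 0.2855]
eef_rot: [3.142, -0.001, 0.135]
force: [0.1, -1.0, -0.1]
grip_width: 0.0309
```

```bash
python3 -m creep '{"translation":[[50,120,0],[50,120,0],[50,120,0],[50,120,0],[50,120,0]],"yaw":[0,0,0,0,0],"gripper":[255,255,255,255,255]}'; python3 - <<'E'
from h import *
import pickle
c=grab('wrist'); save(c,'pics/w1.png'); pickle.dump(c,open('w1.pkl','wb')); print(c['o'], c['W'])
E
```

```text
time_s: 1.35
ee_pos: [0.448, -0.0146, 0.2851]
eef_rot: [-3.141, -0.0, 0.139]
force: [-0.2, -0.1, -0.5]
grip_width: 0.0006
{'time_s': 1.35, 'qpos': array([-1.14628322e-01,  2.49433077e-02,  1.69874479e+00,  3.69735212e-04,
        1.41751808e+00,  1.31695913e+00]), 'joint_vel': array([-7.73246041e-02, -1.69202806e-02,  1.94899567e-02, -9.74397728e-03,
       -1.50671798e-05, -5.11858421e-02]), 'tau': array([  3.24578784, -37.45715618, -37.13656425,   0.21029861,
        -0.10497527,   0.83782392]), 'ee_pos': array([ 0.44799301, -0.01464446,  0.28505737]), 'eef_rot': array([-3.14133599e+00, -4.65852779e-04,  1.39152439e-01]), 'force': array([-0.22132437, -0.08216304, -0.52939984]), 'moment': array([0.03819   , 0.00722736, 0.00070016]), 'grip_width': 0.0006456476991805152} [[ 1.38942002e-01 -9.51504670e-01 -2.74470370e-01  5.28096754e-01]
 [-9.90300386e-01 -1.33643331e-01 -3.80079784e-02 -3.34838477e-03]
 [-5.16365656e-04  2.77089018e-01 -9.60844113e-01  4.44933492e-01]
 [ 0.00000000e+00  0.00000000e+00  0.00000000e+00  1.00000000e+00]]
```

View pics/w1.png

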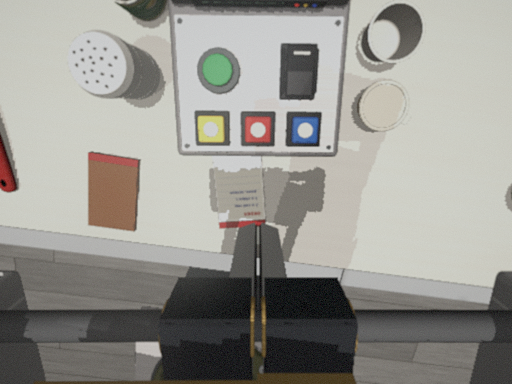

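The wrist view clearly shows the deck: yellow (211,129), red (258,129), blue (305,130), green (217,69) and the rocker (299,71), with its far half towards the top of the picture.

```bash
python3 - <<'E'
from h import *
import pickle
c=pickle.load(open('w1.pkl','rb')); im=c['pixels'].astype(int); S=pickle.load(open('scene.pkl','rb'));
pts={}
for k,u,v in(('yel',211,129),('red',258,129),('blue',305,130)):
    w=im[v-10:v+11,u-10:u+11].min(2); m=w>130; y,x=np.nonzero(m); uu,vv=u-10+x.mean(),v-10+y.mean()
    pts[k]=at_z(c,uu,vv,.07); print(k,m.sum(),uu,vv,pts[k].round(4),dep(c,uu,vv).round(4))
w=im[50:90,195:240]; m=(w[...,1]-w[...,0]>50); y,x=np.nonzero(m); uu,vv=195+x.mean(),50+y.mean()
pts['g']=at_z(c,uu,vv,.072); print('g',m.sum(),uu,vv,pts['g'],dep(c,uu,vv))
d=pts['yel']-pts['blue']; yaw=np.arctan2(-d[0],d[1]); print('len',np.linalg.norm(d),'yaw',yaw)
X=np.array([np.cos(yaw),np.sin(yaw),0]);Y=np.array([-X[1],X[0],0])
print('g rel to row',(pts['g']-pts['red'])@X,(pts['g']-pts['red'])@Y)
for v in range(42,102,4): # rocker profile
    p=dep(c,298,v); print(v,p.round(4),round((p-pts['red'])@X,4),round((p-pts['red'])@Y,4),im[v,298])
print('rocker mid',pts['g']-.096*Y)
cv2.imwrite('pics/w1c.png',cv2.resize(c['pixels'][30:160,170:350,::-1],None,fx=4,fy=4,interpolation=cv2.INTER_CUBIC))
E
```

```text
yel 223 210.28251121076232 128.91479820627802 [0.4934 0.0506 0.07  ] [0.4934 0.0506 0.0702]
red 197 257.46700507614213 129.27918781725887 [ 0.501  -0.0068  0.07  ] [ 0.501  -0.0068  0.0702]
blue 191 304.848167539267 129.84816753926702 [ 0.5084 -0.0644  0.07  ] [ 0.5084 -0.0644  0.0705]
g 701 216.79172610556347 69.01854493580599 [0.56220468 0.04928061 0.072     ] [0.56224788 0.04934727 0.07152759]
len 0.1159874264693234 yaw 0.12975376721592932
g rel to row 0.06794729076285479 0.047660627615588674
42 [ 0.6074 -0.0407  0.0506] 0.1011 -0.0474 [192 193 194]
46 [ 0.5971 -0.0384  0.0825] 0.0912 -0.0438 [68 68 70]
50 [ 0.5932 -0.0391  0.0823] 0.0872 -0.044 [97 94 94]
54 [ 0.5895 -0.04    0.0806] 0.0834 -0.0444 [152 151 144]
58 [ 0.5856 -0.0408  0.0794] 0.0795 -0.0447 [77 78 77]
62 [ 0.5817 -0.0417  0.0779] 0.0755 -0.0451 [74 75 70]
66 [ 0.5779 -0.0427  0.0757] 0.0716 -0.0456 [68 70 69]
70 [ 0.574  -0.0437  0.0736] 0.0676 -0.0461 [69 68 69]
74 [ 0.5697 -0.0444  0.074 ] 0.0633 -0.0462 [94 91 90]
78 [ 0.5654 -0.0451  0.0743] 0.0589 -0.0464 [95 93 90]
82 [ 0.5613 -0.046   0.0732] 0.0547 -0.0467 [89 86 86]
86 [ 0.5569 -0.0467  0.074 ] 0.0502 -0.0468 [93 87 88]
90 [ 0.5525 -0.0475  0.0738] 0.0458 -0.0471 [89 87 85]
94 [ 0.5481 -0.0483  0.0739] 0.0414 -0.0473 [83 82 82]
98 [ 0.5445 -0.0514  0.0551] 0.0374 -0.0499 [62 60 60]
rocker mid [ 0.57462612 -0.0459124   0.072     ]
```

View pics/w1c.png

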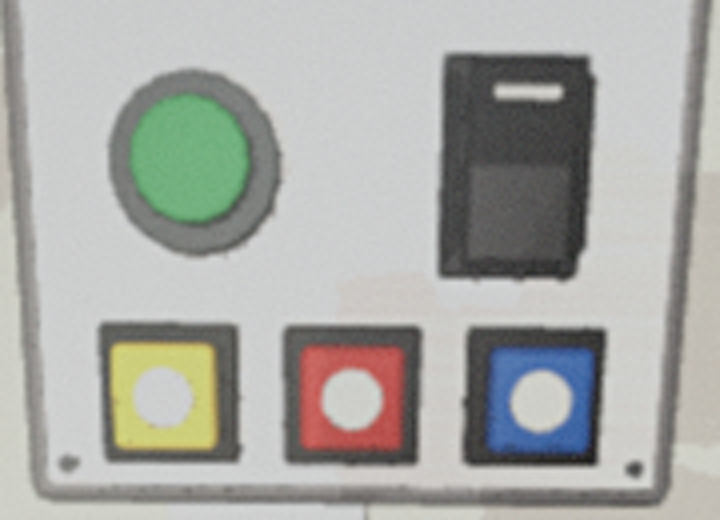

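```bash
python3 -m creep '{"translation":[[100,-25,-100],[100,-25,-100],[100,-25,-100],[100,-25,-100],[100,-25,-100]],"yaw":[0,0,0,0,0],"gripper":[255,255,255,255,255]}'; python3 - <<'E'
from h import *
import pickle
for i in range(2):
    c=grab('wrist'); print(c['o']['time_s'],c['o']['ee_pos'],c['o']['eef_rot'])
save(c,'pics/w2.png'); pickle.dump(c,open('w2.pkl','wb'))
S=pickle.load(open('scene.pkl','rb'));D=pickle.load(open('side.pkl','rb'))
P={'g':.072,'yel':.07,'red':.07,'blue':.07}
def mask(h,k):
    H,s,v=[h[...,i].astype(int) for i in range(3)]
    r={'g':(H>50)&(H<85),'yel':(H>22)&(H<36),'red':(H<8)|(H>172),'blue':(H>100)&(H<130)}[k]
    return (r&(s>110)&(v>50)).astype(np.uint8)
for n,c,w in(('wrist',c,None),('w1',pickle.load(open('w1.pkl','rb')),None),('scene',S,None),('side',D,None)):
    # project rough position to find ROI
    for k,p in {'g':(.557,.056,.072),'yel':(.489,.056,.07),'red':(.497,-.001,.07),'blue':(.503,-.058,.07)}.items():
        M=np.linalg.inv(c['W']); q=cv2.projectPoints(np.array([p]),cv2.Rodrigues(M[:3,:3])[0],M[:3,3],K(c),np.array(c['dist'],float))[0][0,0]
        r=int(.045*c['fx']/(M@[*p,1])[2]); u,v=q.astype(int); 
        h=cv2.cvtColor(c['pixels'],cv2.COLOR_RGB2HSV); m=np.zeros(h.shape[:2],np.uint8); sl=np.s_[max(v-r,0):v+r,max(u-r,0):u+r]; m[sl]=mask(h,k)[sl]
        nn,l,st,ce=cv2.connectedComponentsWithStats(m)
        if nn<2: print(n,k,'none');continue
        b=1+st[1:,4].argmax(); hull=cv2.convexHull(np.argwhere(l==b)[:,::-1].astype(np.int32)); mm=cv2.moments(hull); cc=mm['m10']/mm['m00'],mm['m01']/mm['m00']
        print(n,k,np.round(cc,1),st[b,4],at_z(c,*cc,P[k]).round(4),dep(c,*cc).round(4))
E
```

```text
time_s: 1.82
ee_pos: [0.5474, -0.0435, 0.1812]
eef_rot: [-3.14, 0.005, 0.135]
force: [-0.5, -0.1, 0.3]
grip_width: 0.0005
1.8167 [ 0.54736366 -0.04354129  0.18120278] [-3.14018223  0.0053601   0.13480682]
1.8667 [ 0.5469399  -0.04298216  0.18347527] [-3.14071380e+00  3.11003973e-03  1.35172758e-01]
wrist g none
wrist yel [168.8 231. ] 85 [0.4977 0.0389 0.07  ] [0.4974 0.039  0.0696]
wrist red [216.3 231.7] 621 [ 0.5032 -0.0075  0.07  ] [ 0.5032 -0.0075  0.07  ]
wrist blue [277.1 227.7] 468 [ 0.5156 -0.0663  0.07  ] [ 0.5154 -0.0664  0.0697]
w1 g none
w1 yel [210.9 128.4] 93 [0.4942 0.0499 0.07  ] [0.4942 0.0499 0.07  ]
w1 red [257.6 128.9] 444 [ 0.5014 -0.0068  0.07  ] [ 0.5014 -0.0068  0.0703]
w1 blue [304.9 129.7] 456 [ 0.5086 -0.0644  0.07  ] [ 0.5086 -0.0644  0.0704]
scene g [237.2 206.6] 96 [0.558  0.0587 0.072 ] [0.5585 0.0579 0.0715]
scene yel [264.5 213.5] 156 [0.4889 0.0602 0.07  ] [0.4884 0.0612 0.0706]
scene red [272.  202.3] 108 [0.4966 0.0031 0.07  ] [0.4962 0.0039 0.0704]
scene blue [278.5 193.3] 74 [ 0.5027 -0.0493  0.07  ] [ 0.5034 -0.0508  0.0693]
side g [239.1 192.4] 117 [0.5564 0.0584 0.072 ] [0.5572 0.0573 0.071 ]
side yel [263.4 203.4] 136 [0.4881 0.0582 0.07  ] [0.4887 0.0573 0.0692]
side red [274.3 190.8] 130 [0.4958 0.0015 0.07  ] [4.965e-01 4.000e-04 6.910e-02]
side blue [284.5 179.1] 101 [ 0.5035 -0.0552  0.07  ] [ 0.5034 -0.0551  0.0701]
```

View pics/w2.png

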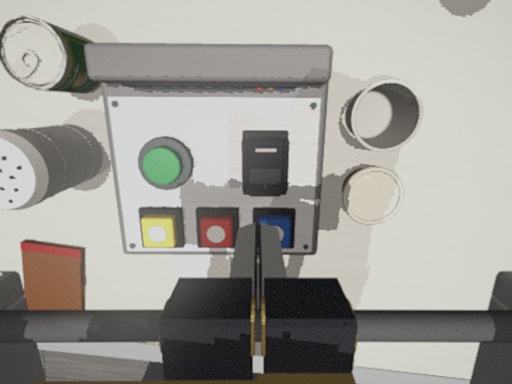

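The wrist view shows green (161,165), the rocker (265,162), red (216,233) and blue (275,230). The wrist-camera positions differ from the fixed-camera ones by about 5 mm in x and 9 mm in y, more than the stated 2 mm calibration. I'll find out which is off by checking the fingertip in all three cameras.

```bash
python3 - <<'E'
from h import *
import pickle
out=[]
for n in('scene','side','wrist'):
    c=grab(n); o=c['o']; T=np.eye(4);T[:3,:3]=rot(o);T[:3,3]=o['ee_pos']; M=np.linalg.inv(c['W'])
    pts=(T@np.array([[0,0,.019,1],[0,.0125,.019,1],[0,-.0125,.019,1],[0,0,-.03,1]]).T).T[:,:3]
    q=cv2.projectPoints(pts,cv2.Rodrigues(M[:3,:3])[0],M[:3,3],K(c),np.array(c['dist'],float))[0][:,0]; print(n,q.round(1).tolist(),o['ee_pos'])
    pickle.dump(c,open(n+'b.pkl','wb'))
    u,v=q[0].astype(int); im=c['pixels'][...,::-1]; s=6 if n!='wrist' else 5; h=33 if n!='wrist' else 40
    a=im[v-h*1:v+h*2,u-44:u+44]; a=cv2.resize(a,None,fx=s/2,fy=s/2,interpolation=cv2.INTER_CUBIC)
    for p in q:
        x,y=((p-[u-44,v-h]+.5)*s/2).astype(int); cv2.drawMarker(a,(int(x),int(y)),(255,0,255),0,9,1)
    print(n,'crop origin',u-44,v-h,'scale',s/2); out.append(cv2.copyMakeBorder(a,0,300-a.shape[0],0,4,0) if a.shape[0]<=300 else a[:300])
cv2.imwrite('pics/tip.png',np.hstack([cv2.resize(x,(264,300)) if x.shape[1]>270 else x for x in out]))
E
```

```text
scene [[260.4, 154.3], [262.0, 152.7], [258.8, 156.0], [260.1, 134.2]] [ 0.54696429 -0.04254116  0.18516028]
scene crop origin 216 121 scale 3.0
side [[268.0, 140.8], [270.3, 138.5], [265.6, 143.1], [268.7, 121.9]] [ 0.54708259 -0.04216257  0.18616468]
side crop origin 223 107 scale 3.0
wrist [[257.8, 236.0], [277.1, 236.0], [238.5, 236.0], [257.9, 277.7]] [ 0.5471906  -0.04184955  0.18669455]
wrist crop origin 213 196 scale 2.5
```

View pics/tip.png

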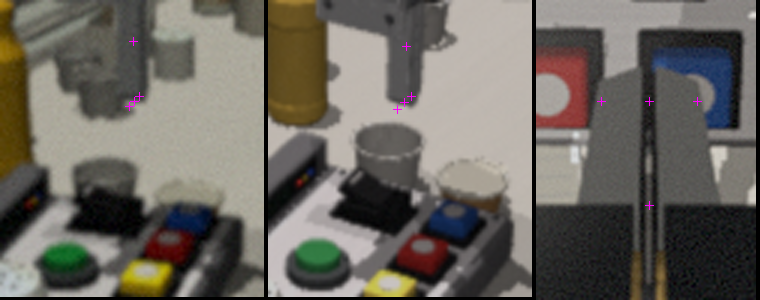

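The wrist view projects the fingertip where it is seen, to within a pixel. The fixed-camera colour blobs include the key side facing those cameras, which pulls them about 10 mm towards the camera. So I'll trust the wrist camera, and refine once from the current settled picture.

```bash
python3 - <<'E'
from h import *
import pickle
c=pickle.load(open('wristb.pkl','rb')); im=c['pixels'].astype(int); o=ctrl.get_obs()
q={}
for k,u,v,z,r in(('yel',158,234,.07,11),('red',216,234,.07,11),('bar',265,150,.081,12)):
    # z-independent ROI; shift for the small settling since w2
    w=im[v-r:v+r+1,u-r:u+r+1].min(2); m=w>(130 if k!='bar' else 120); y,x=np.nonzero(m); uu,vv=u-r+x.mean(),v-r+y.mean(); q[k]=at_z(c,uu,vv,z); print(k,m.sum(),uu,vv,q[k].round(4),dep(c,uu,vv).round(4))
w=im[135:195,130:195]; m=(w[...,1]-w[...,0]>50); y,x=np.nonzero(m); q['g']=at_z(c,130+x.mean(),135+y.mean(),.072); print('g',m.sum(),q['g'].round(4),dep(c,130+x.mean(),135+y.mean()).round(4))
d=q['yel']-q['red'];print('d',np.linalg.norm(d)); yaw=.13
X=np.array([np.cos(yaw),np.sin(yaw),0]);Y=np.array([-X[1],X[0],0])
print('blue',q['red']-.058*Y,'press',q['g']-.096*Y+.018*X); print(o['ee_pos'],o['eef_rot'],o['time_s'])
E
```

```text
yel 305 158.39344262295083 233.11147540983606 [0.4933 0.0508 0.07  ] [0.4933 0.0508 0.0699]
red 225 216.72 233.4622222222222 [ 0.5009 -0.0069  0.07  ] [ 0.5007 -0.0069  0.0697]
bar 83 266.6265060240964 150.49397590361446 [ 0.5912 -0.0438  0.081 ] [ 0.5912 -0.0437  0.0813]
g 1004 [0.5627 0.0489 0.072 ] [0.5627 0.049  0.0718]
d 0.05815644205861423
blue [ 0.50837449 -0.06440024  0.07      ] press [ 0.59300075 -0.04392686  0.072     ]
[ 0.54728896 -0.04158516  0.18683949] [ 3.14090961e+00 -2.67829068e-03  1.36931816e-01] 2.0667
```

Two wrist views agree to under 1 mm: blue at (0.508,-0.064), rocker press point (0.593,-0.044), green (0.563,0.049). Next I go above the rocker and push.

```bash
python3 -m creep '{"translation":[[46,-2,-40],[46,-2,-73],[46,-2,-73],[46,-2,-73],[46,-2,-73]],"yaw":[0,0,0,0,0],"gripper":[255,255,255,255,255]}'
```

```text
time_s: 2.48
ee_pos: [0.5933, -0.0436, 0.1159]
eef_rot: [3.14, -0.004, 0.137]
force: [0.0, -0.7, 1.4]
grip_width: 0.0003
```

```bash
python3 -m creep '{"translation":[[0,0,-8],[0,0,-14],[0,0,-18],[0,0,-22],[0,0,-23]],"yaw":[0,0,0,0,0],"gripper":[255,255,255,255,255]}'
```

```text
time_s: 2.9
ee_pos: [0.5935, -0.0436, 0.0932]
eef_rot: [3.14, -0.005, 0.137]
force: [2.1, 0.6, 12.7]
grip_width: 0.0007
```

```bash
python3 -m creep '{"translation":[[0,0,-1],[0,0,-2],[0,0,-2],[0,0,-2]],"yaw":[0,0,0,0],"gripper":[255,255,255,255]}'
```

```text
time_s: 3.23
ee_pos: [0.5937, -0.0437, 0.0931]
eef_rot: [3.14, -0.006, 0.137]
force: [-7.0, 0.8, 19.6]
grip_width: 0.0008
```

```bash
python3 -m creep '{"translation":[[0,0,30],[0,0,60],[0,0,70],[0,0,70],[0,0,70]],"yaw":[0,0,0,0,0],"gripper":[255,255,255,255,255]}'; python3 - <<'E'
from h import *
c=grab('wrist'); print(c['o']['ee_pos'],c['o']['force'])
M=np.linalg.inv(c['W'])
for x in np.arange(-.026,.027,.004):
    p=np.array([.5751,-.0464,.074])+x*np.array([.9916,.1296,0])
    q=cv2.projectPoints(p[None],cv2.Rodrigues(M[:3,:3])[0],M[:3,3],K(c),np.array(c['dist'],float))[0][0,0]
    print(round(x,3),dep(c,*q).round(4)[2],end='; ')
E
```

```text
time_s: 3.65
ee_pos: [0.5933, -0.0436, 0.1623]
eef_rot: [3.14, -0.006, 0.137]
force: [-0.1, -1.5, -0.4]
grip_width: 0.0005
[ 0.59327841 -0.04361979  0.16231916] [-0.06992822 -1.51385028 -0.4015148 ]
-0.026 0.1774; -0.022 0.1724; -0.018 0.1684; -0.014 0.1624; -0.01 0.1561; -0.006 0.1502; -0.002 0.1443; 0.002 0.0732; 0.006 0.0741; 0.01 0.0735; 0.014 0.0734; 0.018 0.0735; 0.022 0.0736; 0.026 0.0729;
```

The far half is level at z 0.0735, so the rocker is over. Blue key next.

```bash
python3 -m creep '{"translation":[[-40,-10,0],[-80,-20,0],[-85,-21,-30],[-85,-21,-60],[-85,-21,-60]],"yaw":[0,0,0,0,0],"gripper":[255,255,255,255,255]}'
```

```text
time_s: 4.12
ee_pos: [0.5044, -0.0642, 0.0959]
eef_rot: [-3.14, 0.005, 0.137]
force: [0.1, 0.8, -1.0]
grip_width: 0.0001
```

```bash
python3 -m creep '{"translation":[[4,0,0],[4,0,-4],[4,0,-9],[4,0,-13],[4,0,-16]],"yaw":[0,0,0,0,0],"gripper":[255,255,255,255,255]}'
```

```text
time_s: 4.53
ee_pos: [0.5094, -0.0642, 0.0805]
eef_rot: [-3.14, 0.002, 0.137]
force: [-5.2, 1.7, 35.1]
grip_width: 0.0008
```

```bash
python3 -m creep '{"translation":[[0,0,0],[0,0,0],[0,0,40],[0,0,70],[0,0,70]],"yaw":[0,0,0,0,0],"gripper":[255,255,255,255,255]}'
```

```text
time_s: 4.95
ee_pos: [0.5116, -0.0645, 0.1561]
eef_rot: [3.14, -0.005, 0.137]
force: [0.2, -0.6, 0.1]
grip_width: 0.0005
```

```bash
python3 -m creep '{"translation":[[27,57,5],[54,113,5],[54,113,5],[54,113,5],[54,113,5]],"yaw":[0,0,0,0,0],"gripper":[255,255,255,255,255]}'; python3 - <<'E'
from h import *
c=grab('wrist'); print(c['o']['ee_pos'],c['o']['eef_rot'],c['o']['force']); save(c,'pics/w3.png')
M=np.linalg.inv(c['W'])
for n,p in dict(blue=(.5084,-.0644,.062),red=(.5009,-.0069,.07),yel=(.4933,.0507,.07)).items():
    q=cv2.projectPoints(np.array([p]),cv2.Rodrigues(M[:3,:3])[0],M[:3,3],K(c),np.array(c['dist'],float))[0][0,0]
    print(n,q.round(),dep(c,*q).round(4))
E
```

```text
time_s: 5.37
ee_pos: [0.5658, 0.0502, 0.1605]
eef_rot: [3.14, -0.005, 0.14]
force: [-0.5, 0.2, 0.4]
grip_width: 0.0004
[0.5658425  0.05015028 0.16052818] [ 3.14011632 -0.00494496  0.13997421] [-0.47565038  0.16719247  0.36408626]
blue [366. 272.] [ 0.5085 -0.0643  0.0622]
red [308. 276.] [ 0.5007 -0.007   0.0696]
yel [246. 275.] [0.5741 0.0565 0.2033]
```

View pics/w3.png

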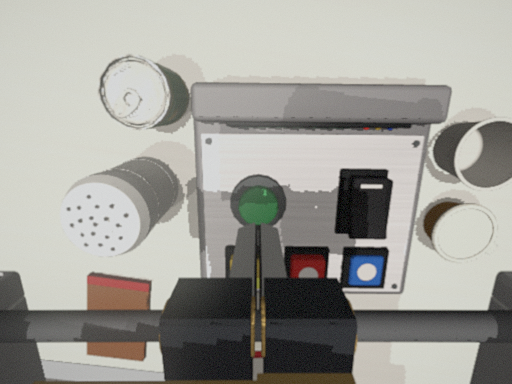

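Blue now measures 0.062 high (8 mm down), red is still at 0.070, and the rocker (365,200) is over. The surroundings look undisturbed. The tool is above the green button at (258,205).

```bash
python3 -m creep '{"translation":[[-3,-1,-30],[-3,-1,-50],[-3,-1,-55],[-3,-1,-55],[-3,-1,-55]],"yaw":[0,0,0,0,0],"gripper":[255,255,255,255,255]}'
```

```text
time_s: 5.83
ee_pos: [0.5627, 0.0471, 0.1064]
eef_rot: [3.14, -0.005, 0.137]
force: [0.4, 0.1, 1.1]
grip_width: 0.0004
```

```bash
python3 -m creep '{"translation":[[0,2,-8],[0,2,-14],[0,2,-18],[0,2,-22],[0,2,-22]],"yaw":[0,0,0,0,0],"gripper":[255,255,255,255,255]}'
```

```text
time_s: 6.25
ee_pos: [0.563, 0.049, 0.0852]
eef_rot: [3.14, -0.006, 0.137]
force: [-1.6, -1.5, 8.5]
grip_width: 0.0001
```

```bash
python3 -m creep '{"translation":[[0,0,-1],[0,0,-1.5],[0,0,-1.5]],"yaw":[0,0,0],"gripper":[255,255,255]}'
```

```text
time_s: 6.5
ee_pos: [0.5631, 0.0491, 0.085]
eef_rot: [3.139, -0.007, 0.138]
force: [-7.3, -0.9, 17.2]
grip_width: 0.0003
```

```bash
python3 -m creep '{"translation":[[0,0,35],[0,0,70],[0,0,110],[-20,-20,130],[-40,-30,130]],"yaw":[0,0,0,0,0],"gripper":[255,255,255,255,255]}'
```

```text
time_s: 6.92
ee_pos: [0.5243, 0.0183, 0.2194]
eef_rot: [3.138, -0.014, 0.138]
force: [-0.1, -0.3, -0.2]
grip_width: 0.0006
```

```bash
python3 -m creep '{"translation":[[-30,-10,20],[-60,-20,40],[-70,-20,60],[-70,-20,60],[-70,-20,60]],"yaw":[0,0,0,0,0],"gripper":[255,255,255,255,255]}'; python3 - <<'E'
from h import *
c=grab('wrist'); print(c['o']['ee_pos'],c['o']['force'],c['o']['time_s']); save(c,'pics/w4.png')
M=np.linalg.inv(c['W'])
for n,p in dict(blue=(.5084,-.0644,.062),red=(.5009,-.0069,.07),yel=(.4933,.0507,.07),green=(.5627,.049,.072),rocker=(.593,-.044,.074)).items():
    q=cv2.projectPoints(np.array([p]),cv2.Rodrigues(M[:3,:3])[0],M[:3,3],K(c),np.array(c['dist'],float))[0][0,0]
    print(n,q.round(),dep(c,*q).round(4))
E
```

```text
time_s: 7.33
ee_pos: [0.4544, -0.0018, 0.2803]
eef_rot: [3.137, -0.016, 0.138]
force: [0.5, -0.6, -0.6]
grip_width: 0.0001
[ 0.45442428 -0.00177755  0.28027454] [ 0.48990921 -0.61916818 -0.60693858] 7.3333
blue [313. 139.] [ 0.5084 -0.0644  0.0621]
red [266. 139.] [ 0.5009 -0.0069  0.0698]
yel [219. 139.] [0.4933 0.0507 0.0699]
green [226.  79.] [0.5627 0.049  0.0719]
rocker [311.  63.] [ 0.593  -0.044   0.0741]
```

View pics/w4.png

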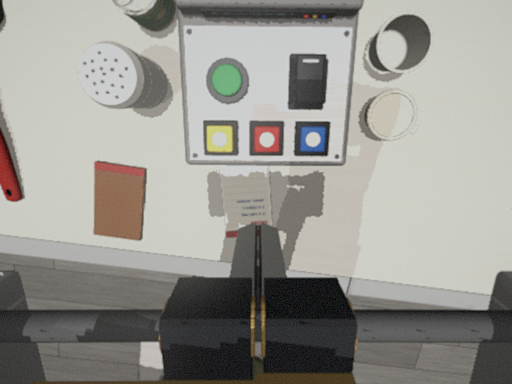

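Everything is in its end state: blue (313,139) down, red (266,139) and yellow (219,139) up, green (226,79) back up, rocker (311,63) over. The things round the timer are undisturbed and the arm is clear.

```bash
python3 -c "
from station import ctrl
print(ctrl.hand_in())"
```

```text
the job is handed in; nothing more can be done
None
```

The fry timer is started. With the gripper closed I pushed the rocker over, pressed the blue key, then pressed and released the green start button, in that order. I backed the arm clear and handed the job in at about 7.3 s; the hand-in gives no verdict.

**Final wrist-camera heights above the worktop:**

| Part | Height | State |
|---|---|---|
| Rocker, far half | 74.1 mm | level, so fully over |
| Blue key | 62.1 mm | 8 mm down |
| Red key | 69.8 mm | up |
| Yellow key | 69.9 mm | up |
| Green button | 71.9 mm | sprung back |

- **Green press:** it was not seen directly. I infer a full press from a fingertip height of 66 mm (6 mm of travel) and 17 N.
- **Forces:** the highest force reading was 35 N, on the blue key as it reached the bottom.
- **Loose things:** those in the last picture looked unmoved, and the tool met no sideways knock. I judged this by eye and did not measure their positions.
- **Disagreement:** the fixed-camera positions for the keys were about 10 mm off the wrist camera's. I put this down to those cameras also seeing the sides of the keys. I used the wrist values, which agreed to under 1 mm between two views and matched the sizes you gave.

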